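Reset the bench supply with its key

ROBOT

A 7-joint arm with a two-finger parallel gripper is mounted at the origin on the work surface. World frame = base frame: x ahead of the robot, y to its left, z up, the work surface at z = 0. Lengths are in m, angles in rad, forces in N, time in s.
With the tool pointing down it reaches from about 0.425 to 0.95 m from the base axis. Payload 4.7 kg.
Tool frame: the origin (TCP) lies on the centre line of the jaws, within the pads' length; the fingertips stand robot.nose_length ahead of it and the grasp point (between the pads) lies 8 mm behind it (robot.nose_length is the distance from the TCP to the fingertips, in m); z points along the fingers, x is the direction in which the jaws open and shut, and the axes are right-handed (so a half turn about z gives the same grasp; the last joint's range is limited). The gripper opens to 85 mm and grips with 20 to 120 N. Pads are 22 mm wide; open, the fingers measure 114 mm over their backs; the gripper's body (76 mm by 85 mm) begins 54 mm behind the grasp point. The pads swing forward as they close: fully open they stand 13 mm farther back than shut.
Start: joints at [-1.361, 0.469, -0.049, 1.532, 0.024, 1.141, -0.082], TCP at [0.16, 0.656, 0.242] pointing down, gripper open.
Joint ranges: [-2.59, 2.59], [-0.33, 1.99], [-1.39, 1.29], [0.1, 2.45], [-1.04, 4.18], [0.21, 1.99], [-2.66, 2.66]. Speed limits (rad/s): [2.57, 2.57, 3.14, 3.14, 3.14, 3.14, 3.14].

INTERFACE

Orientations are given as [roll, pitch, yaw] about the fixed x, y, z axes, in that order (R = Rz(yaw) Ry(pitch) Rx(roll)).
In Python, from plant import robot gives the robot as it stands. Calls block until the motion is done:
- robot.goto(position, orientation): joint-space move of the TCP to a pose.
- robot.move_straight(position, vel=0.15, attitude=None, contact_N=None): straight line of the TCP; attitude=None keeps the orientation; vel is the mean speed in m/s. With contact_N (N) it stops when the force on the tool has changed by that much, and returns True; else False.
- robot.move_joints(angles): joint-space move.
- robot.grip(opening, strength=None): opening from 0.0 (shut) to 1.0 (fully open); strength is the grip in N (None keeps the last); returns when the fingers have stopped.
- robot.sleep(seconds).
- robot.inverse_kinematics(position, orientation): joint angles nearest the present ones, or None.
- robot.sense(): the state.
- robot.grab_frame(name): name is "scene" or "top"; returns a dict with "image" (480x640x3 uint8, red, green, blue), "range_z" (480x640 float32, m along the optical axis (not along the pixel's ray), 0 where there is no reading), "fx", "fy", "cx", "cy" (pixels), "dist_coeffs" ([k1, k2, p1, p2, k3] as OpenCV has them; the pictures are not rectified), "R" (3x3) and "t" (3): a world point X has camera coordinates R X + t. Camera axes: x right, y down, z forward; pixel columns grow to the right and rows downward; lengths in m; the calibration is good to about 2 mm. A picture is of the moment at which its call begins.
A pose or a line that the arm cannot do raises robot.IKError and nothing moves.
- robot.close_job(): hands the job in, once; it reports no verdict.
The state is a dict: "t": time; "joint_pos": joint angles; "joint_velocities": joint speeds; "effort": joint torques, N m; "tcp_pos": TCP position; "tcp_rot": TCP orientation; "wrist_force": force on the tool from outside, world axes, zero at the start; "torque": the same for the moment, N m; "opening": opening from 0.0 (shut) to 1.0 (fully open).
Only numpy, scipy, OpenCV 4.12 (cv2) and the standard library are available. Lean on these libraries where they do the work, as an engineer would, in place of code of your own. Each camera call takes 0.05 s, during which the arm holds its last target.

TASK

Take the flat-bowed key out of its wooden rest and push it fully home into the key switch on top of the white supply box. Turn it gently clockwise all the way to its stop, turn it all the way back home, draw it straight out, and stand it back in the rest it came from. Do not force the lock, and leave everything else on the bench alone.

Things in the scene. Friction and masses are not known exactly. Their poses are not given: they have to be found in the camera images.
- key_bow (a point): Centre of the bow (black flat grip) of the key to use: 34 mm wide along x, 10 mm thick along y, 30 mm tall along z (key axis, up). Below it a thin neck, then a round collar 30 mm across, 4 mm thick, its underside 29 mm below this point. The key (about 60 g) works either way round: a half turn about z is the same.
- key: The same key; origin at the centre of the collar's underside, axes as key_bow. Under the collar a round 5 mm shank carries a crossbar 18 mm long along x, 5 mm thick along y, from 8 to 18 mm below the origin, its lower edge rounded (2.5 mm radius).
- keyhole (a point): Centre of the slot, on the top face of the key switch: a 52 mm square turret rising 32 mm above the 60 mm high white supply box (160 x 200 mm). z up. Slot 19.5 mm along x, 6.5 mm along y, 1.5 mm bevel, in a 6 mm face plate. The key is fully home when its collar lies on the face. Turned away from home, its crossbar is caught under the plate.
- lock (a joint): Angle of the lock under the face plate, rad: 0 at home (in line with the slot), growing clockwise seen from above. Home is a hard stop. Steady friction 0.04 N m, no spring, stays where left. The key fits its 19 x 6 mm pocket with about 0.06 rad of play each way.
- supply: The fixed white supply box that carries the key switch, 160 x 200 x 60 mm; origin at the centre of its underside, z up.
- rest_mouth (a point): Centre of the top face of the fixed wooden rest (60 x 50 mm, 35 mm high) in which the key stands. z up. Its slot is 23 mm along x, 10 mm along y, 24 mm deep. The key stands upright with its crossbar in the slot and collar on the top face, the bow's centre 29 mm above this point.
- key2: The other key, not used: it has a round disc bow 34 mm across and 10 mm thick and a plain pin, and stands in an identical wooden rest. Origin at the centre of its collar's underside.
- adapter: White plug adapter, 62 x 58 x 34 mm, pins up; to be left alone. Origin at its underside.
- adapter2: White plug adapter, 85 x 60 x 40 mm, pins up; to be left alone. Origin at its underside.
- carton: Cardboard carton, 110 x 130 x 85 mm; to be left alone. Origin at its underside.
- driver: Black-handled screwdriver lying on the bench; to be left alone. Origin at its underside.
- endstop: The switch's end stop: steel pins hidden inside, under the slot (origin at the slot's centre), that the crossbar meets after 55 to 75 degrees of turn, different each time and not to be read off this pose: it must be felt as a rise of torque. More than about 0.4 N m against the stops, or 80 N of push or pull, forces the lock.

How it is judged:
By the outcome, as a careful person would: the job done as asked, in the order asked, and still so for the second after the job is handed in, with the robot touching nothing.
It also fails if it takes over 61 s, if anything falls off the work surface, if the arm or the gripper's body presses on something with over 40 N, if the wrist force passes 120 N, or if a joint passes its speed limit or range.

## Working session

There is one attempt and no reset: what is moved stays moved. The work goes in short steps, each a Python script; the robot and the scene stay as the last script left them, time stands still between calls to the robot, and variables do not carry over. Pictures are saved under pics/ and viewed, and the job is handed in when it is done.

```bash
ls; mkdir -p pics
python3 - <<'E'
from plant import robot
import cv2,numpy as np,pickle
print(robot.nose_length, robot.sense())
for n in("scene","top"):
    f=robot.grab_frame(n); pickle.dump(f,open(f"pics/{n}0.pkl","wb"))
    cv2.imwrite(f"pics/{n}0.png",f["image"][:,:,::-1])
    print(n,f["fx"],f["cx"],f["cy"],f["dist_coeffs"],f["R"],f["t"])
E
```

```text
pics
0.011 {'t': 0.0, 'joint_pos': array([-1.36092973,  0.46946456, -0.0486384 ,  1.53373196,  0.02411481,
        1.14102993, -0.08232767]), 'joint_velocities': array([-0.00054413,  0.00173923, -0.00084712, -0.00059984,  0.00094681,
        0.00139134, -0.00174116]), 'effort': array([-1.32070680e-03, -5.10308182e+01, -4.66146308e-02, -2.37708163e+01,
        1.08603053e-02,  7.36609334e-03, -1.00272729e-05]), 'tcp_pos': array([0.15946961, 0.65528272, 0.24122988]), 'tcp_rot': array([3.14152078e+00, 2.04603446e-03, 1.33207941e+00]), 'wrist_force': array([0.30846723, 0.06488612, 0.15473278]), 'torque': array([ 0.03758029, -0.01785724,  0.00609128]), 'opening': 0.9957095546159586}
scene 604.6317563970077 322.9376176432372 241.88165724756513 [-0.03619167  0.          0.          0.          0.        ] [[ 0.12682126  0.9918934   0.00799111]
 [ 0.75596559 -0.09143393 -0.64819431]
 [-0.64220899  0.08824583 -0.76143305]] [-0.04586053 -0.37654229  1.73764968]
top 574.8188918971613 321.97952293538543 239.85433374979843 [-0.1171158  0.         0.         0.         0.       ] [[-0.01788102 -0.99983911  0.00141944]
 [-0.99141259  0.01754635 -0.12958859]
 [ 0.12954284 -0.00372443 -0.99156683]] [-0.01166692  0.54939606  1.48069671]
```

View pics/scene0.png

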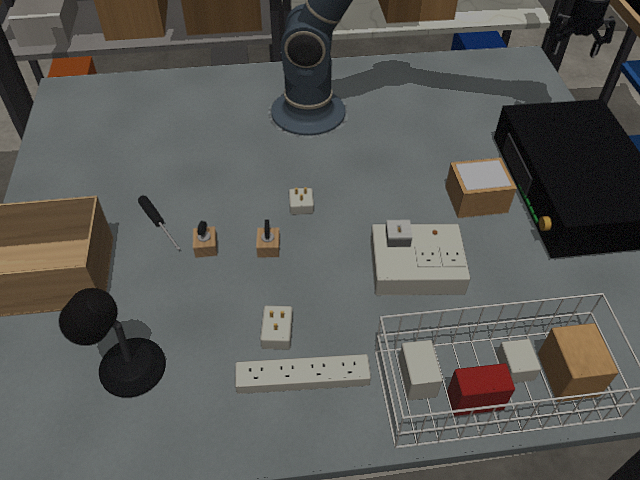

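View pics/top0.png

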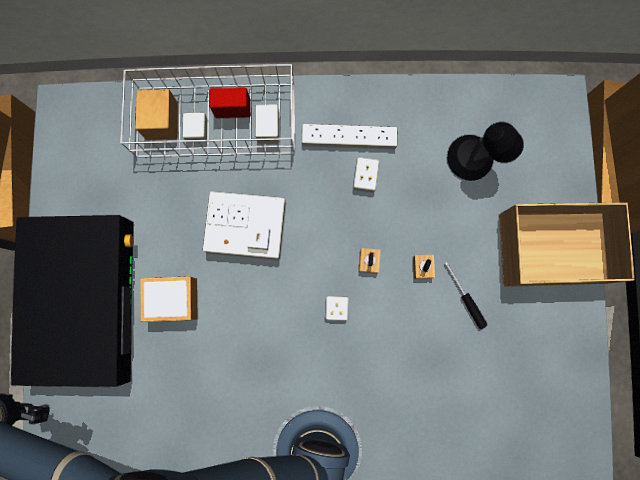

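Two rests: near scene (204,240) and (268,240), or top (424,266) and (370,261). The switch turret is at scene (399,233), top (258,239). I'll enlarge these.

Run:
```python
import cv2,numpy as np
s=cv2.imread("pics/scene0.png");t=cv2.imread("pics/top0.png")
def c(im,x,y,w,h,k): return cv2.resize(im[y:y+h,x:x+w],None,fx=k,fy=k,interpolation=cv2.INTER_CUBIC)
cv2.imwrite("pics/a.png",np.vstack([c(s,185,205,100,60,8)]))
cv2.imwrite("pics/b.png",c(t,350,240,100,50,8))
cv2.imwrite("pics/c.png",np.hstack([c(s,370,210,50,50,8),c(t,235,215,50,50,8)]))
```

```text
(no output)
```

View pics/a.png

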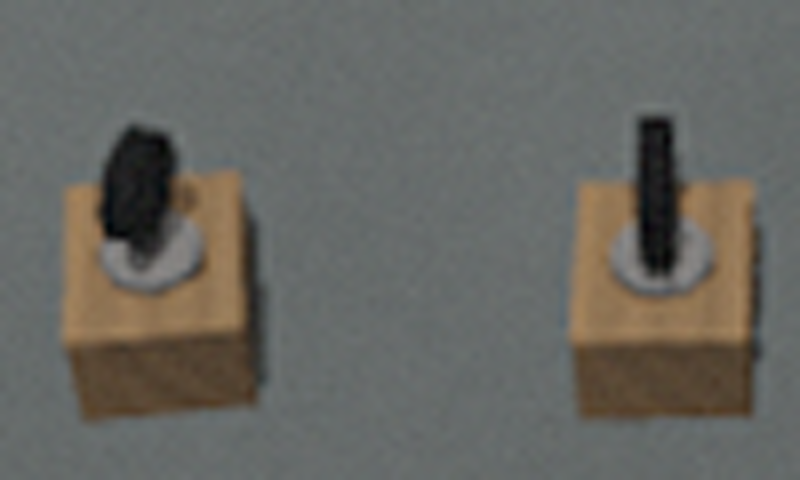

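View pics/b.png

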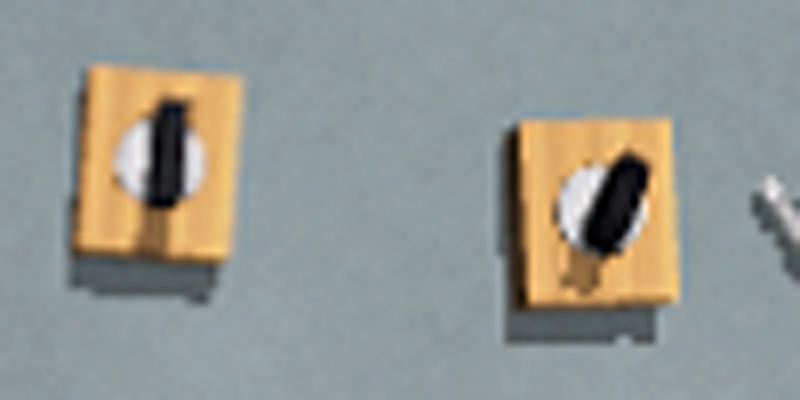

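View pics/c.png

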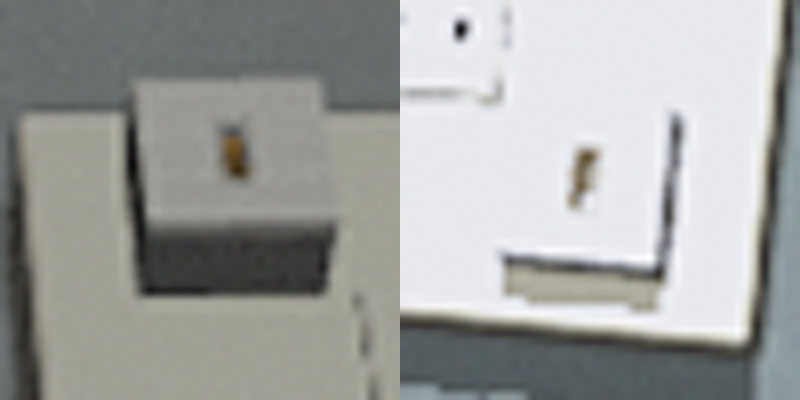

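```bash
cat > h.py <<'E'
import cv2,numpy as np,pickle
def load(n): return pickle.load(open(f"pics/{n}.pkl","rb"))
def K(f): return np.array([[f["fx"],0,f["cx"]],[0,f["fy"],f["cy"]],[0,0,1.]]),np.array(f["dist_coeffs"],float)
def cloud(f):
    k,d=K(f); v,u=np.mgrid[0:480,0:640]
    p=cv2.undistortPoints(np.stack([u,v],-1).reshape(-1,1,2).astype(float),k,d).reshape(480,640,2)
    z=f["range_z"]; c=np.dstack([p[...,0]*z,p[...,1]*z,z]); R=np.array(f["R"]);t=np.array(f["t"])
    w=(c-t)@R; w[z<=0]=np.nan; return w
def pixz(f,uv,h):
    k,d=K(f);p=cv2.undistortPoints(np.array(uv,float).reshape(-1,1,2),k,d).reshape(-1,2)
    R=np.array(f["R"]);t=np.array(f["t"]);o=-R.T@t;r=np.c_[p,np.ones(len(p))]@R
    s=(h-o[2])/r[:,2];return o+r*s[:,None]
def proj(f,X):
    k,d=K(f);R=np.array(f["R"]);return cv2.projectPoints(np.array(X,float).reshape(-1,1,3),cv2.Rodrigues(R)[0],np.array(f["t"],float),k,d)[0].reshape(-1,2)
E
python3 - <<'E'
from h import *
for n,boxes in(("top0",{"L":(350,240,395,285),"R":(405,245,445,290),"turret":(235,215,285,265)}),("scene0",{"aligned":(250,215,285,262),"twisted":(185,215,222,262),"turret":(380,215,420,245)})):
    f=load(n);w=cloud(f)
    for b,(x0,y0,x1,y1) in boxes.items():
        p=w[y0:y1,x0:x1].reshape(-1,3);p=p[np.isfinite(p[:,2])]
        print(n,b)
        bands=[(.088,.096),(.055,.065)] if b=="turret" else [(.03,.0372),(.037,.043),(.045,.052),(.052,.058),(.058,.064),(.064,.070),(.070,.074),(.074,.078),(.078,.090)]
        for lo,hi in bands:
            q=p[(p[:,2]>=lo)&(p[:,2]<hi)]
            if len(q)>2:
                m=q[:,:2].mean(0);r=cv2.minAreaRect(q[:,:2].astype(np.float32))
                print(lo,hi,len(q),m.round(4),q[:,2].mean().round(4),"rect",np.round(r[0],4),np.round(r[1],4),round(r[2],1))
E
```

```text
top0 L
0.03 0.0372 206 [ 0.4927 -0.1428] 0.0347 rect [ 0.4947 -0.1444] [0.0503 0.0606] 84.4
0.037 0.043 149 [ 0.4951 -0.1441] 0.0393 rect [ 0.4944 -0.1443] [0.0498 0.0602] 84.1
0.045 0.052 6 [ 0.4966 -0.1398] 0.0458 rect [ 0.4995 -0.141 ] [0.0188 0.0257] 31.9
0.052 0.058 3 [ 0.4935 -0.1399] 0.0546 rect [ 0.4906 -0.1398] [0.0002 0.0237] 88.0
0.064 0.07 5 [ 0.4875 -0.1403] 0.0672 rect [ 0.486  -0.1408] [0.0196 0.0039] 22.0
0.074 0.078 15 [ 0.4936 -0.1443] 0.0761 rect [ 0.4948 -0.1444] [0.0099 0.0317] 83.6
0.078 0.09 38 [ 0.4944 -0.1441] 0.0813 rect [ 0.4943 -0.1441] [0.0081 0.0312] 88.1
top0 R
0.03 0.0372 220 [ 0.4747 -0.2895] 0.0344 rect [ 0.4749 -0.2895] [0.0593 0.051 ] 0.9
0.037 0.043 152 [ 0.4729 -0.2866] 0.0393 rect [ 0.4747 -0.2893] [0.0504 0.0584] 89.1
0.045 0.052 3 [ 0.4784 -0.2843] 0.0471 rect [ 0.4768 -0.2838] [0.001  0.0268] 76.6
0.052 0.058 3 [ 0.4777 -0.2855] 0.0552 rect [ 0.4771 -0.2852] [0.0001 0.0142] 65.9
0.058 0.064 3 [ 0.4772 -0.2854] 0.0605 rect [ 0.478  -0.2857] [0.     0.0222] 67.6
0.064 0.07 3 [ 0.4679 -0.2835] 0.069 rect [ 0.4697 -0.2827] [0.0052 0.0206] 88.0
0.
[... 1426 characters left out ...]
864] [0.0007 0.0054] 57.1
0.052 0.058 9 [ 0.4804 -0.2856] 0.0548 rect [ 0.4795 -0.2853] [0.0019 0.0197] 64.8
0.058 0.064 18 [ 0.4789 -0.2864] 0.0605 rect [ 0.4775 -0.2857] [0.0074 0.0324] 51.9
0.064 0.07 24 [ 0.4825 -0.2881] 0.067 rect [ 0.4777 -0.2882] [0.0108 0.0325] 66.2
0.07 0.074 13 [ 0.4842 -0.2899] 0.0719 rect [ 0.4764 -0.2894] [0.0119 0.0309] 64.8
0.074 0.078 22 [ 0.4809 -0.2889] 0.0764 rect [ 0.4779 -0.2886] [0.0127 0.026 ] 59.4
0.078 0.09 28 [ 0.478  -0.2887] 0.0806 rect [ 0.4807 -0.2901] [0.0115 0.0249] 68.3
scene0 turret
0.088 0.096 408 [0.5558 0.1414] 0.0916 rect [0.5548 0.1414] [0.0523 0.0564] 83.4
0.055 0.065 303 [0.5446 0.1549] 0.0596 rect [0.5435 0.1505] [0.0926 0.0665] 82.1
```

The flat bow is the aligned key: full 33 mm width at its top, at scene (268,235). The twisted one narrows at the top, so it is the disc. Next I'll fit model outlines for sub-pixel poses.

```bash
cat >> h.py <<'E'
def crop(im,x,y,w,h,k,name,polys=()):
    o=cv2.resize(im[y:y+h,x:x+w],None,fx=k,fy=k,interpolation=cv2.INTER_CUBIC)
    for pl,col in polys:
        q=((pl-[x,y]+.5)*k-.5)
        cv2.polylines(o,[np.round(q*16).astype(np.int32)],True,col,1,cv2.LINE_AA,4)
    if name: cv2.imwrite(f"pics/{name}.png",o)
    return o
def rect(c,yaw,lx,ly,z):
    R=np.array([[np.cos(yaw),-np.sin(yaw)],[np.sin(yaw),np.cos(yaw)]])
    q=np.array([[1,1],[-1,1],[-1,-1],[1,-1]])*[lx/2,ly/2]
    return np.c_[q@R.T+c,np.full(4,z)]
E
cat > ov.py <<'E'
from h import *
import sys
s,t=load("scene0"),load("top0")
G=(0,255,0);Rd=(0,0,255);B=(255,120,0)
def both(ck,yk,cr,yr,ct,yt,tag,cs=None):
    for n,f in(("s",s),("t",t)):
        im=f["image"][:,:,::-1].copy()
        P=[(proj(f,rect(cr,yr,.06,.05,.035)),G),(proj(f,rect(ck,yk,.034,.01,.079)),Rd)]
        T=[(proj(f,rect(ct,yt,.052,.052,.092)),G),(proj(f,rect(ct,yt,.0195,.0065,.092)),Rd)]
        a=crop(im,*( (248,212,40,50) if n=="s" else (350,235,40,50)),10,None,P)
        b=crop(im,*( (380,212,40,50) if n=="s" else (238,213,40,50)),10,None,T)
        cv2.imwrite(f"pics/{tag}{n}.png",np.hstack([a,b]))
E
python3 - <<'E'
from ov import *
d=np.deg2rad
both([.4955,-.145],d(-4),[.4955,-.145],d(-6),[.5537,.1412],d(-7),"o1")
E
```

```text
(no output)
```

View pics/o1s.png

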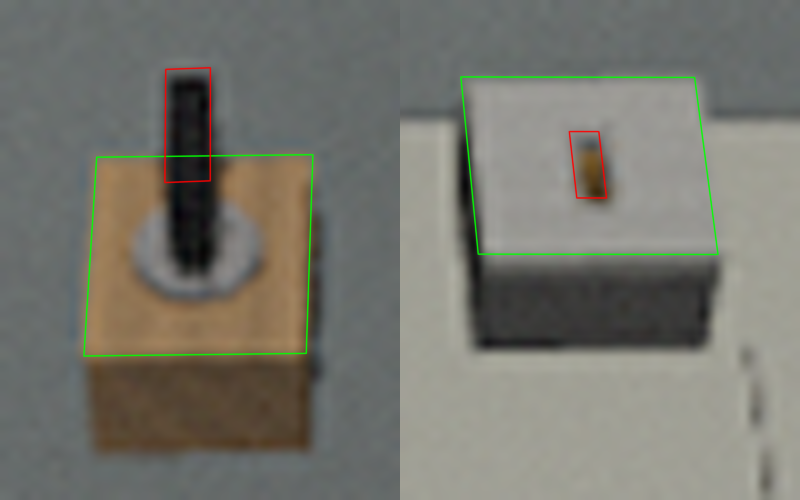

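View pics/o1t.png

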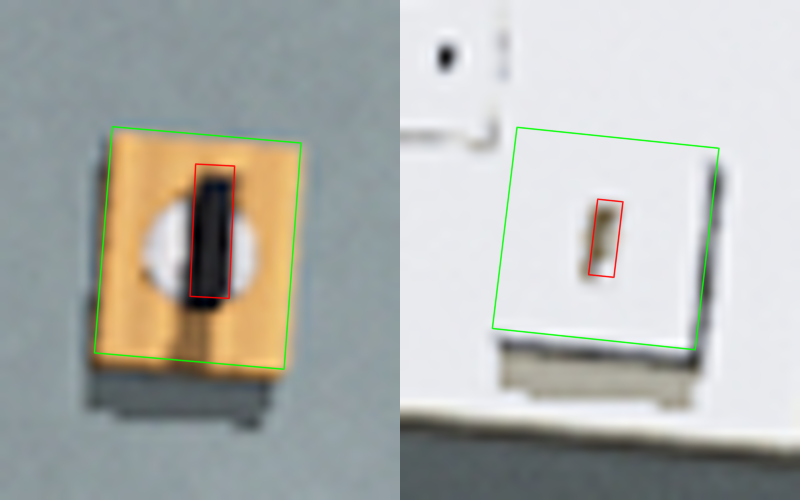

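Run:
```python
from ov import *
d=np.deg2rad
def two(ck,yk,cr,yr,ct,yt,tag):
    S,T_=np.array([.002,.0]),np.array([-.002,0.])
    for n,f,o in(("s",s,S),("t",t,T_)):
        im=f["image"][:,:,::-1].copy()
        ck_,cr_,ct_=[np.array(v)+o for v in(ck,cr,ct)]
        P=[(proj(f,rect(cr_,yr,.06,.05,.035)),G),(proj(f,rect(cr_,yr,.06,.05,.0)),G),(proj(f,rect(ck_,yk,.034,.01,.079)),Rd)]
        a=np.linspace(0,6.28,40)
        P.append((proj(f,np.c_[ck_[0]+.015*np.cos(a),ck_[1]+.015*np.sin(a),a*0+.039]),B))
        T=[(proj(f,rect(ct_,yt,.052,.052,.092)),G),(proj(f,rect(ct_,yt,.052,.052,.060)),B),(proj(f,rect(ct_,yt,.0195,.0065,.092)),Rd)]
        a=crop(im,*( (248,212,40,50) if n=="s" else (350,235,40,50)),10,None,P)
        b=crop(im,*( (380,212,40,50) if n=="s" else (238,213,40,50)),10,None,T)
        cv2.imwrite(f"pics/{tag}{n}.png",np.hstack([a,b]))
two([.4953,-.1445],d(-4),[.4955,-.1448],d(-5.5),[.5540,.1421],d(-6),"o2")
```

```text
(no output)
```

View pics/o2s.png

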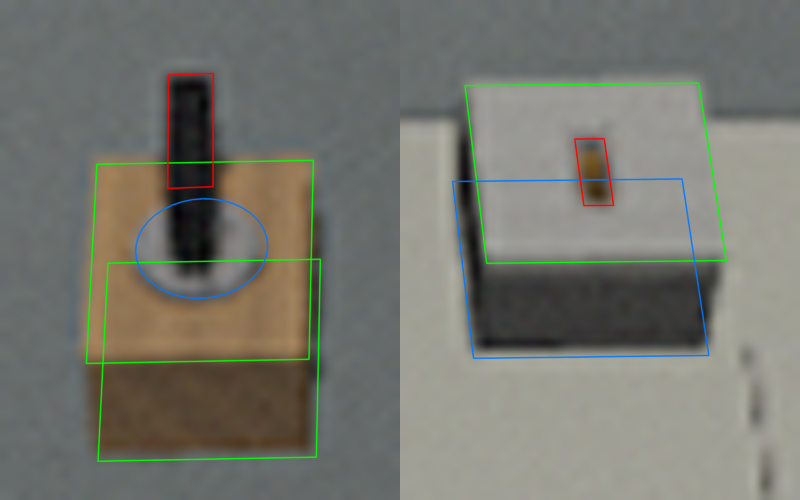

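View pics/o2t.png

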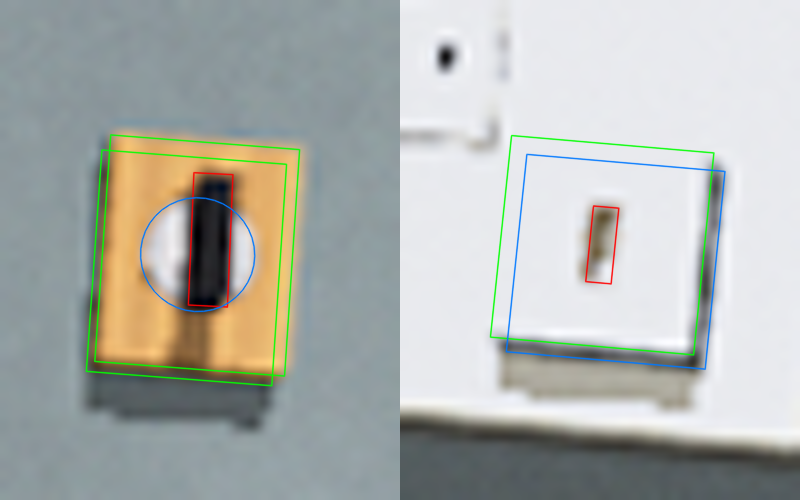

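Run:
```python
from h import *
for n,(x0,y0,x1,y1) in(("top0",(190,180,300,275)),("scene0",(360,210,480,285))):
    w=cloud(load(n));p=w[y0:y1,x0:x1].reshape(-1,3);q=p[(p[:,2]>.05)&(p[:,2]<.066)][:,:2].astype(np.float32)
    m=((w[...,2]>.05)&(w[...,2]<.1)); mm=np.zeros_like(m);mm[y0:y1,x0:x1]=m[y0:y1,x0:x1]
    print(n,cv2.minAreaRect(q))
    q=p[(p[:,2]>.088)&(p[:,2]<.096)][:,:2].astype(np.float32);print(cv2.minAreaRect(q),np.median(q,0))
f=load("top0")
print(proj(f,[[.554,.142,.092]]))
from plant import robot
for y in (-.0785,-.0785+np.pi,-.0785+np.pi/2,-.0785-np.pi/2):
  for P in([.4955,-.1451,.2],[.554,.1418,.25]):
    print(round(y,2),robot.inverse_kinematics(P,[np.pi,0,y]))
```

```text
top0 ((0.5919305682182312, 0.18305613100528717), (0.20262755453586578, 0.16098421812057495), 84.03952026367188)
((0.5524637699127197, 0.14119529724121094), (0.05310680344700813, 0.05235070735216141), 83.20745849609375) [0.55324966 0.13999769]
scene0 ((0.5942705869674683, 0.18252027034759521), (0.20129719376564026, 0.1654140055179596), 84.0347900390625)
((0.5547602772712708, 0.14142870903015137), (0.05232348293066025, 0.056357596069574356), 83.374267578125) [0.5565029  0.14182726]
[[257.76521314 236.20898511]]
-0.08 [-0.54702334  0.35860527  0.94887852  1.99258265 -0.35452557  0.96441126
  0.49983213]
-0.08 [-0.74788358  0.31572113  0.53787253  1.79977562 -0.18181962  1.07530548
 -0.22334759]
3.06 [-0.65372655  0.43146222  1.12389403  1.99640959 -0.4644769   1.00077261
 -2.5244278 ]
3.06 [ 0.50530753  0.55189535 -1.17244118  1.73110036  0.53892453  1.22739593
  2.25795287]
1.49 [-0.46638308  0.32517471  0.83253598  1.98935567 -0.29472351  0.95011274
  2.0063491 ]
1.49 [-0.57824121  0.29722609  0.31857857  1.79054048 -0.1047477   1.07029407
  1.26994218]
-1.65 [-0.55354101  0.3619107   0.95871858  1.99283139 -0.36001885  0.96591211
 -1.0650747 ]
-1.65 [-0.90527009  0.35112391  0.75316627  1.80762086 -0.26882696  1.08804066
 -1.70552704]
```

Run:
```python
from h import *
f=load("top0");im=f["image"][:,:,::-1].copy()
crop(im,195,182,100,90,8,"box")
```

```text
(no output)
```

View pics/box.png

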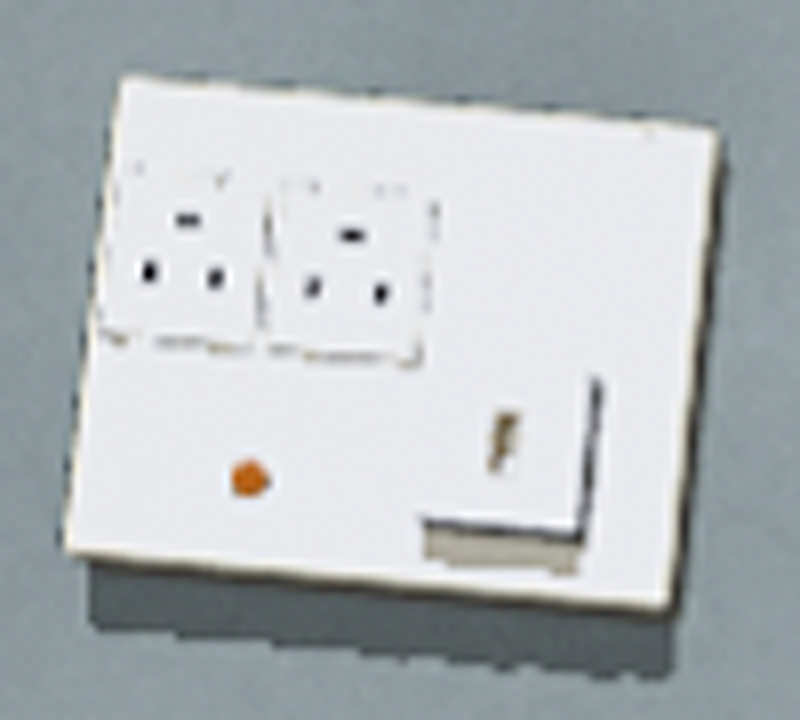

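Estimates: key (0.4955, −0.1451, yaw ≈ −4.5°), keyhole (0.554, 0.1418, yaw −6°). The two cameras disagree by about ±2 mm in x, so I use the mean. Next, move above the key.

Run:
```python
from plant import robot
from h import *
pi=np.pi
yaw=pi/2-np.deg2rad(4.7)
robot.grip(1.0)
robot.goto([.4955,-.1451,.15],[pi,0,yaw])
s=robot.sense();print(s["t"],s["tcp_pos"],s["tcp_rot"],s["joint_pos"],s["wrist_force"],s["torque"])
for n in("scene","top"):
    f=robot.grab_frame(n); pickle.dump(f,open(f"pics/{n}1.pkl","wb"))
im1=crop(load("scene1")["image"][:,:,::-1].copy(),228,160,80,110,5,None)
im2=crop(load("top1")["image"][:,:,::-1].copy(),330,200,80,110,5,None)
cv2.imwrite("pics/g1.png",np.hstack([im1,im2]))
```

```text
3.375 [ 0.49585319 -0.1443846   0.1499636 ] [ 3.14154915e+00 -2.43354925e-04  1.49009444e+00] [-0.37900103  0.38553451  0.73399439  2.0347851  -0.34407638  0.84421577
  2.04105438] [ 0.65139911  0.15577877 -0.18551122] [ 0.01061145 -0.01105283  0.02532057]
```

View pics/g1.png

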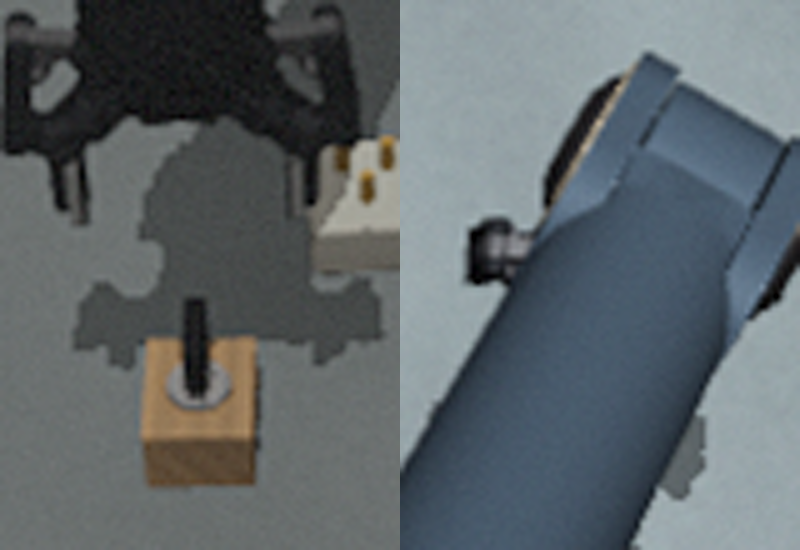

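Run:
```python
from plant import robot
from h import *
def P(l):
    s=robot.sense();print(l,round(s["t"],2),s["tcp_pos"].round(4),s["tcp_rot"].round(4),"F",s["wrist_force"].round(2),"M",s["torque"].round(3),round(s["opening"],3));return s
P("a")
c=robot.move_straight([.4955,-.1451,.057],vel=.08,contact_N=6); P(c)
robot.grip(0.0,20); P("20N")
robot.sleep(.2);P("")
```

```text
a 3.48 [ 0.4958 -0.1445  0.15  ] [-3.1416e+00 -1.0000e-04  1.4900e+00] F [-0.48  0.28  0.62] M [-0.011  0.016 -0.016] 1.003
False 4.79 [ 0.4959 -0.1452  0.0575] [3.1405 0.     1.4887] F [-0.17  0.34 -0.27] M [ 0.001 -0.007 -0.043] 1.006
20N 5.47 [ 0.4956 -0.1451  0.0571] [3.1414 0.     1.4888] F [-0.8   0.58  1.07] M [-0.032 -0.017  0.072] 0.108
 5.67 [ 0.4956 -0.1452  0.0571] [3.1414 0.     1.4888] F [ 0.3  -0.34  1.55] M [0.016 0.027 0.015] 0.114
```

```bash
cat > r.py <<'E'
from plant import robot
from h import *
def avg(n=5):
    F=[];M=[]
    for i in range(n):
        if i: robot.sleep(.02)
        s=robot.sense();F.append(s["wrist_force"]);M.append(s["torque"])
    return s,np.mean(F,0),np.mean(M,0)
def P(l,n=5):
    s,F,M=avg(n);print(l,round(s["t"],2),s["tcp_pos"].round(4),"yaw",round(s["tcp_rot"][2],4),"F",F.round(2),"M",M.round(3),round(s["opening"],3));return s,F,M
E
python3 - <<'E'
from r import *
pi=np.pi
robot.grip(0.0,90); P("90N")
robot.move_straight([.4955,-.1451,.145],vel=.12); P("up")
robot.move_straight([.554,.1418,.168],vel=.25,attitude=[pi,0,pi/2-np.deg2rad(6)]); P("over")
for n in("scene","top"):
    f=robot.grab_frame(n); pickle.dump(f,open(f"pics/{n}2.pkl","wb"))
im1=crop(load("scene2")["image"][:,:,::-1].copy(),375,180,50,70,8,None)
im2=crop(load("top2")["image"][:,:,::-1].copy(),232,200,50,70,8,None)
cv2.imwrite("pics/g2.png",np.hstack([im1,im2]))
E
```

```text
90N 5.95 [ 0.4958 -0.1452  0.0572] yaw 1.4887 F [-0.12  0.11  3.76] M [-0.008  0.031 -0.005] 0.103
up 6.9 [ 0.4948 -0.1448  0.1442] yaw 1.4889 F [-0.02 -0.04 -0.89] M [0.018 0.003 0.004] 0.101
over 8.29 [0.5538 0.1398 0.168 ] yaw 1.4631 F [ 0.04 -0.2  -0.68] M [-0.019  0.016 -0.003] 0.105
```

View pics/g2.png

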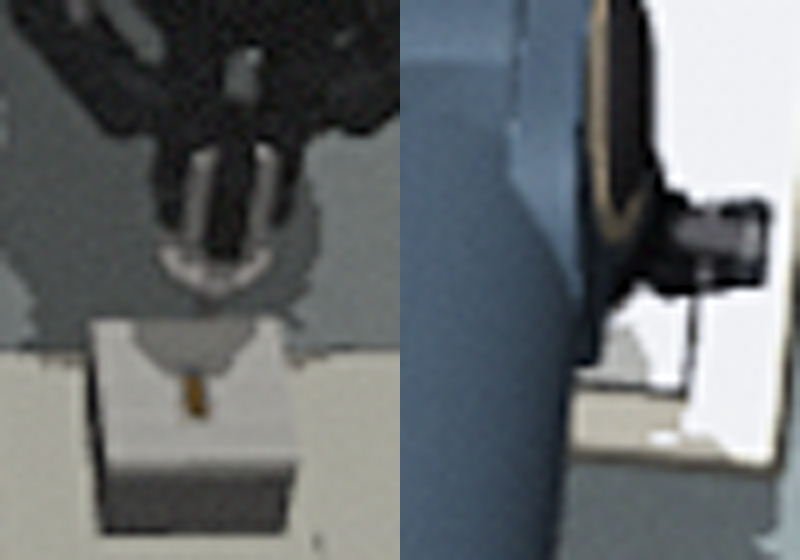

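Run:
```python
from r import *
s,F,M=P("now")
f=robot.grab_frame("scene"); pickle.dump(f,open("pics/scene3.pkl","wb"))
im=f["image"][:,:,::-1].copy()
a=np.linspace(0,6.28,40)
p=s["tcp_pos"]; zc=p[2]+.007-.029
pl=[]
for z,c in((zc,(0,255,0)),(zc+.004,(0,255,255))):
    pl.append((proj(f,np.c_[p[0]+.015*np.cos(a),p[1]+.015*np.sin(a),a*0+z]),c))
y=p[2]; 
yaw=s["tcp_rot"][2]-np.pi/2
pl.append((proj(f,rect(p[:2],yaw,.018,.005,zc-.018)),(0,0,255)))
pl.append((proj(f,rect([.554,.1418],np.deg2rad(-6),.0195,.0065,.092)),(255,0,0)))
pl.append((proj(f,rect([.554,.1418],np.deg2rad(-6),.052,.052,.092)),(255,0,0)))
a=crop(im,380,200,40,50,10,None); b=crop(im,380,200,40,50,10,None,pl)
cv2.imwrite("pics/g3.png",np.hstack([a,b]))
```

```text
now 8.46 [0.5539 0.1407 0.1681] yaw 1.4642 F [-0.18  0.08 -0.6 ] M [ 0.012  0.024 -0.016] 0.103
```

View pics/g3.png

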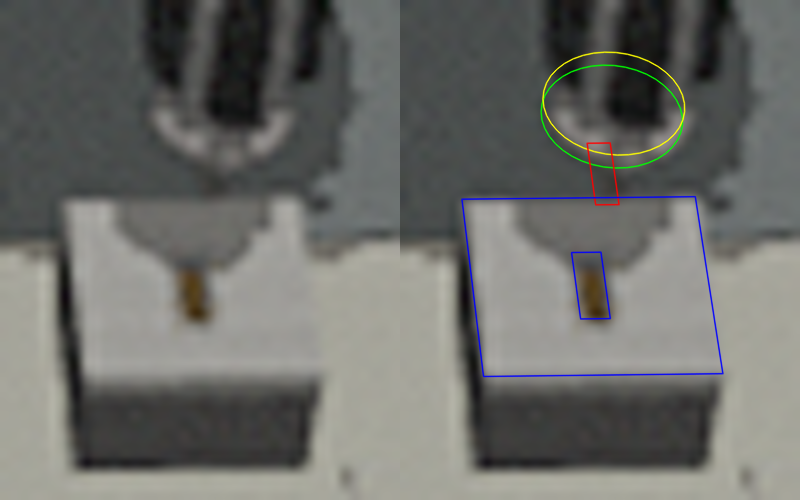

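Run:
```python
from r import *
robot.sleep(.3)
s,F,M=P("now")
ims=[];
for i in range(4):
    f=robot.grab_frame("scene"); ims.append(f["image"].astype(float))
s,F,M=P("now")
f["image"]=np.mean(ims,0).astype(np.uint8);pickle.dump(f,open("pics/scene3.pkl","wb"))
im=f["image"][:,:,::-1].copy()
im=np.clip(im.astype(float)*1.8,0,255).astype(np.uint8)
a=np.linspace(0,6.28,40)
p=s["tcp_pos"]; zc=p[2]+.007-.029
pl=[]
for z,c in((zc,(0,255,0)),(zc+.004,(0,255,255))):
    pl.append((proj(f,np.c_[p[0]+.0015+.015*np.cos(a),p[1]+.015*np.sin(a),a*0+z]),c))
yaw=s["tcp_rot"][2]-np.pi/2
pl.append((proj(f,rect(p[:2]+[.0015,0],yaw,.018,.005,zc-.018)),(0,0,255)))
pl.append((proj(f,rect([.5555,.1418],np.deg2rad(-6),.0195,.0065,.092)),(255,0,0)))
pl.append((proj(f,rect([.5555,.1418],np.deg2rad(-6),.052,.052,.092)),(255,0,0)))
a=crop(im,383,200,32,45,12,None); b=crop(im,383,200,32,45,12,None,pl)
cv2.imwrite("pics/g4.png",np.hstack([a,b]))
```

```text
now 8.88 [0.554  0.1418 0.168 ] yaw 1.4662 F [ 0.16 -0.5  -0.82] M [0.01  0.028 0.014] 0.104
now 9.14 [0.554  0.1419 0.168 ] yaw 1.4662 F [ 0.08 -0.2  -1.15] M [-0.002 -0.003 -0.   ] 0.106
```

View pics/g4.png

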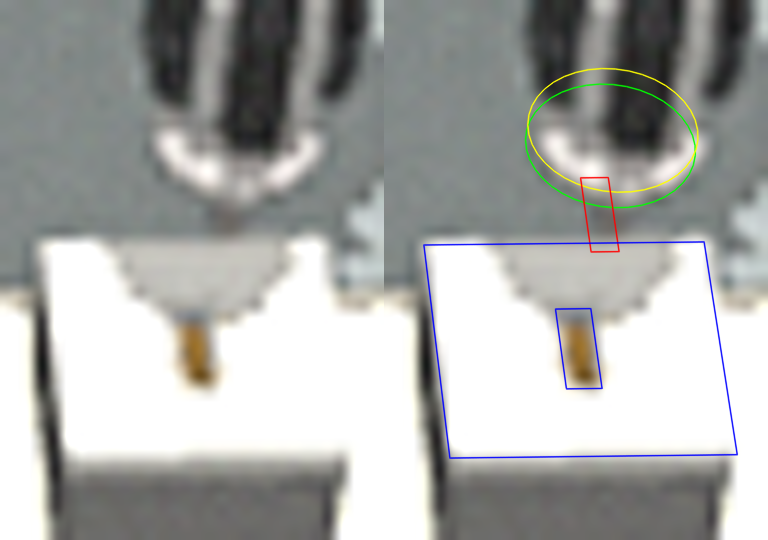

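Settled image: the collar and crossbar centre sits about 1.1 px right of the FK prediction, while the slot matches its estimate. Relative to the hole the key is therefore about 1.7 mm too far in +y. I'll correct that, lower to hover, and look again.

```bash
cat > look.py <<'E'
from r import *
def look(tag,hole=(.5555,.1420),n=3):
    ims=[]
    for i in range(n):
        f=robot.grab_frame("scene"); ims.append(f["image"].astype(float))
    s=robot.sense()
    f["image"]=np.mean(ims,0).astype(np.uint8);pickle.dump(f,open(f"pics/{tag}.pkl","wb"))
    im=np.clip(f["image"][:,:,::-1].astype(float)*1.5,0,255).astype(np.uint8)
    a=np.linspace(0,6.28,40);p=s["tcp_pos"]; zc=p[2]+.007-.029;pl=[]
    for z,c in((zc,(0,255,0)),(zc+.004,(0,255,255))):
        pl.append((proj(f,np.c_[p[0]+.015*np.cos(a),p[1]+.0018+.015*np.sin(a),a*0+z]),c))
    yaw=s["tcp_rot"][2]-np.pi/2
    pl.append((proj(f,rect(p[:2]+[.0,.0018],yaw,.018,.005,zc-.018)),(0,0,255)))
    pl.append((proj(f,rect(hole,np.deg2rad(-6),.0195,.0065,.092)),(255,0,0)))
    pl.append((proj(f,rect(hole,np.deg2rad(-6),.052,.052,.092)),(255,0,0)))
    a=crop(im,383,200,32,45,12,None); b=crop(im,383,200,32,45,12,None,pl)
    cv2.imwrite(f"pics/{tag}.png",np.hstack([a,b]))
E
python3 - <<'E'
from look import *
robot.move_straight([.5545,.1402,.138],vel=.06,attitude=[np.pi,0,np.pi/2-np.deg2rad(6)]); robot.sleep(.3)
P("h");look("g5")
E
```

```text
h 10.16 [0.5546 0.1403 0.1382] yaw 1.4661 F [-0.44 -0.62 -0.86] M [-0.014 -0.004  0.008] 0.101
```

View pics/g5.png

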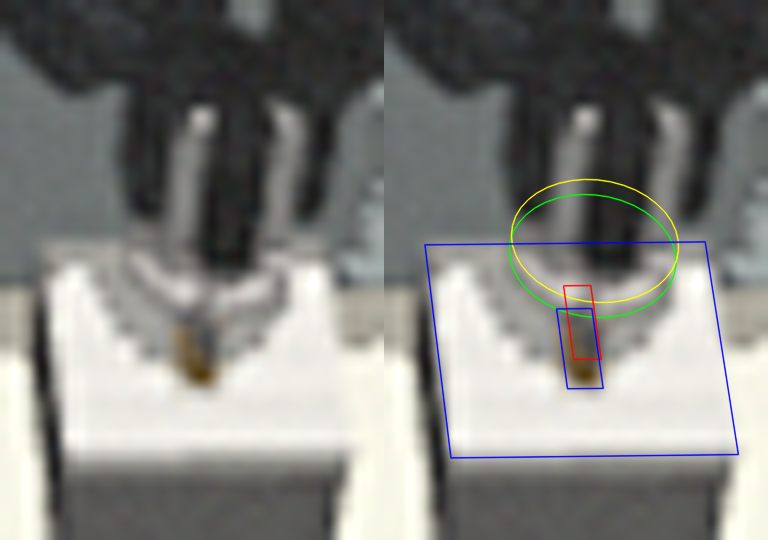

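Crossbar end sits at about (207,350) in the crop, centred in y over the slot at (196,349). The x fit looks plausible. I'll try the insertion with a low contact threshold.

Run:
```python
from look import *
c=robot.move_straight([.5548,.1400,.1225],vel=.02,contact_N=8); P(c);
```

```text
False 11.3 [0.5544 0.1401 0.1223] yaw 1.4662 F [-1.48  0.35 -1.16] M [ 0.098  0.359 -0.02 ] 0.101
```

Run:
```python
from look import *
robot.move_straight([.5543,.1401,.122],vel=.02);P("x")
c=robot.move_straight([.5543,.1401,.111],vel=.02,contact_N=12); P(c); robot.sleep(.15);P("")
look("g6")
```

```text
x 11.62 [0.5543 0.1401 0.1221] yaw 1.4661 F [-1.12 -0.05 -1.06] M [0.023 0.274 0.035] 0.099
True 12.12 [0.5541 0.1402 0.1143] yaw 1.4662 F [-0.69 -0.16  4.62] M [-0.013  0.168 -0.015] 0.1
 12.34 [0.5541 0.1402 0.1142] yaw 1.4662 F [-0.08  0.    5.46] M [-0.038 -0.019 -0.007] 0.102
```

View pics/g6.png

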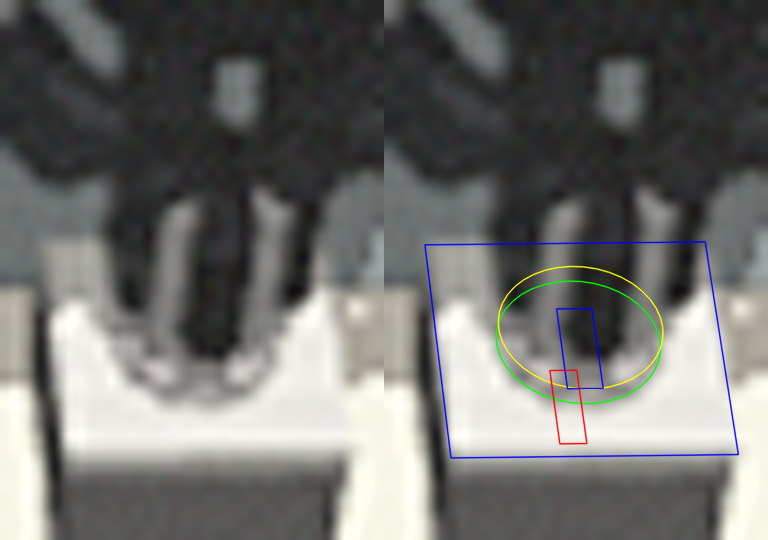

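Collar down: TCP z 0.1142 against the predicted 0.1141, about 6 N. Now turn in small steps, watching torque.

```bash
cat > turn.py <<'E'
from look import *
def step(yaw,pos):
    q=robot.inverse_kinematics(pos,[np.pi,0,yaw]); robot.move_joints(q)
    return avg(4)
E
python3 - <<'E'
from turn import *
pos=[.5541,.1402,.1141]; y=1.4661
for d in (.05,.1,.15,.22,.3):
    s,F,M=step(y-d,pos)
    print(d,round(s["t"],2),s["tcp_pos"].round(4),round(y-s["tcp_rot"][2],3),F.round(2),M.round(3),round(s["opening"],3))
    if M[2]>.14 or abs(F).max()>15: break
E
```

```text
0.05 12.79 [0.5542 0.1406 0.1142] 0.049 [-2.39  1.27  4.87] [ 0.285  0.482 -0.001] 0.101
0.1 13.09 [0.5542 0.1406 0.1142] 0.099 [-2.37  1.91  4.66] [0.355 0.497 0.014] 0.104
0.15 13.39 [0.5542 0.1406 0.1143] 0.149 [-2.59  1.5   4.92] [0.339 0.481 0.011] 0.102
0.22 13.69 [0.5542 0.1406 0.1142] 0.219 [-2.23  1.63  5.05] [0.343 0.515 0.006] 0.107
0.3 13.99 [0.5542 0.1405 0.1142] 0.299 [-2.    1.69  5.49] [ 0.338  0.502 -0.029] 0.105
```

Run:
```python
from turn import *
pos=[.5541,.1401,.1141]; y=1.4661
for d in [.4,.5,.6,.7,.8,.86]:
    s,F,M=step(y-d,pos)
    print(d,round(s["t"],2),s["tcp_pos"].round(4),round(y-s["tcp_rot"][2],3),F.round(2),M.round(3),round(s["opening"],3))
    if M[2]>.14 or abs(F).max()>15: break
```

```text
0.4 14.29 [0.5541 0.1404 0.1142] 0.399 [-2.52  1.53  5.61] [ 0.359  0.509 -0.037] 0.097
0.5 14.59 [0.5541 0.1404 0.1142] 0.499 [-2.52  1.88  5.74] [ 0.368  0.533 -0.027] 0.099
0.6 14.89 [0.5541 0.1404 0.1143] 0.599 [-2.54  2.    5.84] [0.334 0.553 0.012] 0.103
0.7 15.19 [0.5541 0.1403 0.1143] 0.699 [-2.52  1.74  5.74] [ 0.336  0.557 -0.003] 0.102
0.8 15.49 [0.5541 0.1403 0.1143] 0.799 [-2.88  1.87  5.75] [ 0.337  0.593 -0.034] 0.105
0.86 15.79 [0.5541 0.1403 0.1142] 0.859 [-2.61  1.86  5.88] [ 0.335  0.6   -0.049] 0.103
```

Run:
```python
from look import *
look("g7")
```

```text
(no output)
```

View pics/g7.png

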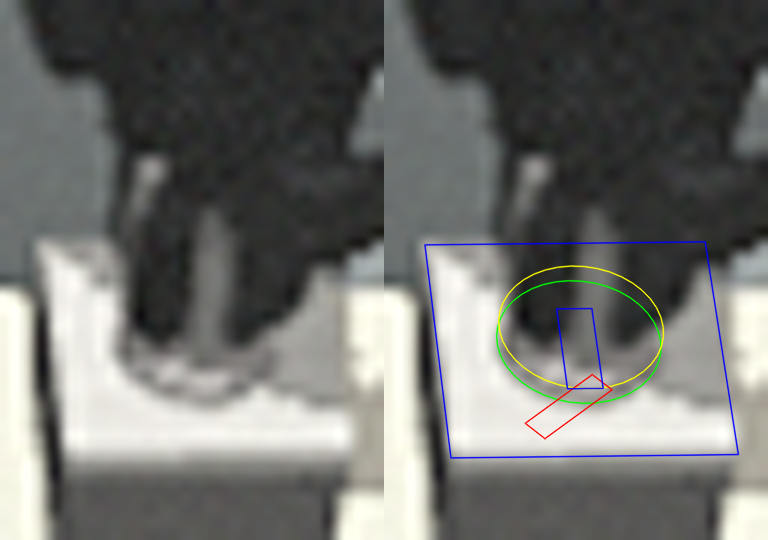

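Run:
```python
from turn import *
pos=[.5541,.1401,.1141]; y=1.4661
for d in np.arange(.89,1.40,.03):
    s,F,M=step(y-d,pos)
    print(round(d,3),round(s["t"],2),s["tcp_pos"].round(4),round(y-s["tcp_rot"][2],3),F.round(2),M.round(3),round(s["opening"],3))
    if abs(M[2]+.02)>.11 or abs(F).max()>15: break
```

```text
0.89 16.24 [0.554  0.1403 0.1142] 0.889 [-2.68  1.9   5.66] [0.337 0.603 0.007] 0.098
0.92 16.54 [0.554  0.1403 0.1142] 0.919 [-2.5   1.39  5.76] [0.34  0.607 0.012] 0.104
0.95 16.84 [0.554  0.1403 0.1143] 0.949 [-3.    1.02  5.89] [ 0.345  0.582 -0.021] 0.1
0.98 17.14 [0.554  0.1403 0.1142] 0.979 [-2.35  1.26  5.59] [ 0.36   0.603 -0.004] 0.099
1.01 17.44 [0.554  0.1403 0.1143] 1.009 [-2.93  1.73  6.13] [ 0.357  0.601 -0.009] 0.099
1.04 17.74 [0.554  0.1403 0.1142] 1.039 [-2.81  1.4   5.66] [0.348 0.636 0.018] 0.102
1.07 18.04 [0.5539 0.1403 0.1142] 1.069 [-2.97  1.7   5.76] [0.372 0.651 0.009] 0.097
1.1 18.34 [0.554  0.1402 0.1143] 1.099 [-2.53  1.61  5.92] [ 0.35   0.658 -0.011] 0.101
1.13 18.64 [0.5539 0.1402 0.1142] 1.129 [-2.77  1.21  6.24] [ 0.346  0.675 -0.031] 0.104
1.16 18.94 [0.5539 0.1403 0.1143] 1.159 [-3.13  1.3   6.09] [0.345 0.705 0.024] 0.108
1.19 19.24 [0.5539 0.1402 0.1143] 1.189 [-3.18  1.73  6.61] [0.332 0.72  0.112] 0.105
```

Run:
```python
from turn import *
pos=[.5541,.1401,.1141]; y=1.4661
s,F,M=avg(5);print(M.round(3))
for d in [1.20,1.21,1.22,1.23,1.24,1.25]:
    s,F,M=step(y-d,pos)
    print(round(d,3),round(s["t"],2),s["tcp_pos"].round(4),round(y-s["tcp_rot"][2],3),F.round(2),M.round(3),round(s["opening"],3))
    if M[2]>.17 or abs(F).max()>15: break
```

```text
[0.332 0.692 0.085]
1.2 19.61 [0.5538 0.1402 0.1142] 1.198 [-3.04  1.5   5.85] [0.345 0.702 0.16 ] 0.097
1.21 19.91 [0.5538 0.1403 0.1142] 1.208 [-3.21  1.09  6.21] [0.331 0.712 0.163] 0.102
1.22 20.21 [0.5538 0.1403 0.1142] 1.218 [-2.78  1.77  6.58] [0.346 0.698 0.219] 0.103
```

Stop felt: torque rises linearly from about 1.18 rad (67°) to 0.22 N m at 1.22. Now back, feeling for the home stop.

Run:
```python
from turn import *
pos=[.5541,.1401,.1141]; y=1.4661
for d in [1.12,.9,.6,.3,.1,.04,.02,0,-.02,-.035,-.05,-.065,-.08,-.09,-.1,-.11]:
    s,F,M=step(y-d,pos)
    print(round(d,3),round(s["t"],2),s["tcp_pos"].round(4),round(y-s["tcp_rot"][2],3),F.round(2),M.round(3),round(s["opening"],3))
    if M[2]<-.13 or abs(F).max()>15: break
```

```text
1.12 20.51 [0.554  0.1402 0.1143] 1.122 [-3.12  1.1   6.36] [0.363 0.662 0.051] 0.105
0.9 20.85 [0.5541 0.1403 0.1142] 0.906 [-2.93  1.98  6.49] [0.388 0.683 0.01 ] 0.1
0.6 21.24 [0.5542 0.1404 0.1142] 0.608 [-2.91  1.87  7.33] [0.48  0.666 0.013] 0.104
0.3 21.63 [0.5543 0.1404 0.1142] 0.31 [-3.39  2.36  7.55] [0.505 0.698 0.055] 0.099
0.1 21.97 [0.5542 0.1405 0.1142] 0.11 [-3.08  2.08  7.73] [0.532 0.689 0.063] 0.105
0.04 22.27 [0.5542 0.1405 0.1142] 0.05 [-3.46  2.5   8.39] [0.507 0.73  0.04 ] 0.103
0.02 22.57 [0.5542 0.1405 0.1142] 0.03 [-3.35  2.3   8.48] [0.488 0.743 0.012] 0.103
0 22.87 [0.5542 0.1405 0.1142] 0.01 [-2.94  2.45  8.39] [ 0.47   0.742 -0.016] 0.101
-0.02 23.17 [0.5542 0.1405 0.1142] -0.01 [-3.27  2.24  8.4 ] [0.506 0.735 0.002] 0.104
-0.035 23.47 [0.5542 0.1405 0.1142] -0.025 [-3.34  1.87  8.42] [ 0.483  0.741 -0.004] 0.107
-0.05 23.77 [0.5542 0.1405 0.1142] -0.04 [-3.55  2.25  8.21] [ 0.491  0.746 -0.031] 0.103
-0.065 24.07 [0.5542 0.1406 0.1142] -0.055 [-3.36  2.41  8.3 ] [0.482 0.708 0.002] 0.105
-0.08 24.37 [0.5542 0.1406 0.1142] -0.07 [-3.13  2.87  8.11] [ 0.518  0.726 -0.029] 0.105
-0.09 24.67 [0.5542 0.1406 0.1142] -0.079 [-3.35  2.11  8.22] [ 0.499  0.756 -0.088] 0.1
-0.1 24.97 [0.5542 0.1406 0.1142] -0.089 [-3.28  2.06  8.15] [ 0.494  0.737 -0.129] 0.1
-0.11 25.27 [0.5542 0.1406 0.1142] -0.099 [-2.62  2.48  8.61] [ 0.527  0.75  -0.202] 0.103
```

Home stop felt at −0.2 N m. Centre the key within its play and draw it out, watching the pull.

Run:
```python
from turn import *
y=1.4661
s,F,M=step(y+.02,[.5543,.1403,.1141]); print(s["tcp_pos"].round(4),s["tcp_rot"][2]-y,F.round(2),M.round(3))
att=[np.pi,0,y+.015]
for z in (.118,.124,.130,.14):
    c=robot.move_straight([.5543,.1403,z],vel=.03,attitude=att,contact_N=15); s,F,M=P((z,c))
    if c: break
```

```text
[0.5543 0.1409 0.1142] 0.00983056633734769 [-3.61  2.31  8.56] [ 0.527  0.817 -0.037]
(0.118, False) 25.92 [0.5541 0.1402 0.1175] yaw 1.4782 F [-1.02  1.52 -0.2 ] M [ 0.355  0.22  -0.033] 0.106
(0.124, False) 26.33 [0.5543 0.14   0.1242] yaw 1.4806 F [-1.    0.73  0.73] M [0.163 0.255 0.018] 0.102
(0.13, False) 26.75 [0.5545 0.1401 0.1301] yaw 1.4809 F [-0.14 -0.27 -0.58] M [0.016 0.03  0.012] 0.106
(0.14, False) 27.3 [0.5542 0.1403 0.14  ] yaw 1.4811 F [-0.1  -0.12 -0.81] M [-0.009  0.016 -0.018] 0.104
```

Run:
```python
from look import *
pi=np.pi
robot.move_straight([.5543,.1403,.165],vel=.1)
robot.move_straight([.4955,-.1451,.145],vel=.22,attitude=[pi,0,1.4888]); robot.sleep(.6); P("over")
c=robot.move_straight([.4955,-.1451,.085],vel=.08,contact_N=8);P(c)
look("g8",(.4955,-.1451))
f=load("g8");im=f["image"][:,:,::-1].copy();crop(im,240,195,60,70,8,"g8b")
```

```text
over 29.84 [ 0.4955 -0.1451  0.145 ] yaw 1.4887 F [ 0.35  0.21 -0.62] M [-0.003 -0.005  0.012] 0.106
False 30.81 [ 0.496  -0.1453  0.0855] yaw 1.4887 F [-0.02  0.15 -0.58] M [ 0.01  -0.021 -0.011] 0.103
```

View pics/g8b.png

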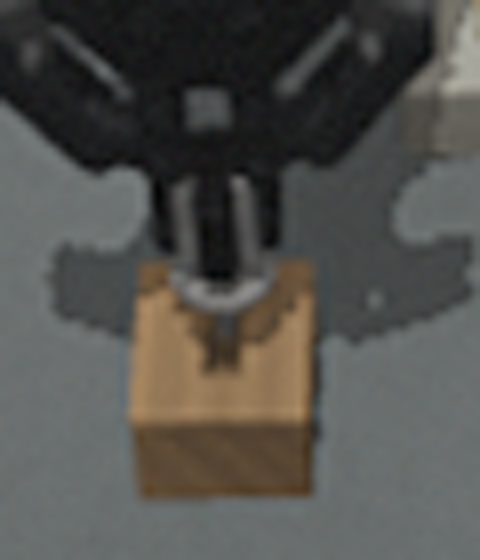

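The key hangs over the rest slot, with its crossbar at about (222,345) in the crop and the slot at (222,360). Lower it in.

Run:
```python
from look import *
c=robot.move_straight([.4955,-.1451,.0665],vel=.05,contact_N=7);P(c)
if not c:
    c=robot.move_straight([.4955,-.1451,.0555],vel=.02,contact_N=6);P(c)
```

```text
False 31.54 [ 0.4955 -0.1452  0.0664] yaw 1.4886 F [ 0.1  -0.27 -0.78] M [-0.    -0.008 -0.   ] 0.103
True 32.09 [ 0.4955 -0.145   0.0572] yaw 1.4889 F [-0.31  0.39  4.49] M [0.078 0.105 0.009] 0.104
```

Seated at z 0.0572, the same as at pickup. Release, retreat and look.

Run:
```python
from look import *
robot.grip(1.0,20);P("open")
robot.move_straight([.4955,-.1451,.17],vel=.1)
robot.goto([.42,.25,.30],[np.pi,0,1.4888]);P("away")
for n in("scene","top"):
    f=robot.grab_frame(n); pickle.dump(f,open(f"pics/{n}9.pkl","wb"))
a=crop(load("scene9")["image"][:,:,::-1].copy(),240,205,50,60,8,None)
b=crop(load("top9")["image"][:,:,::-1].copy(),345,232,50,60,8,None)
cv2.imwrite("pics/g9.png",np.hstack([a,b])); cv2.imwrite("pics/scene9.png",load("scene9")["image"][:,:,::-1])
w=cloud(load("top9"))[240:285,350:395].reshape(-1,3);q=w[w[:,2]>.074];print(cv2.minAreaRect(q[:,:2].astype(np.float32)),q[:,2].mean())
```

```text
open 32.88 [ 0.4949 -0.1447  0.0567] yaw 1.4891 F [ 0.01 -0.11  0.08] M [-0.018  0.01   0.005] 0.998
away 35.79 [0.4205 0.2487 0.2997] yaw 1.4863 F [-0.2   0.05  0.1 ] M [-0.015 -0.011  0.007] 0.999
((0.49458998441696167, -0.1416604071855545), (0.00841583777219057, 0.03148576244711876), 88.32319641113281) 0.08038488627271345
```

View pics/g9.png

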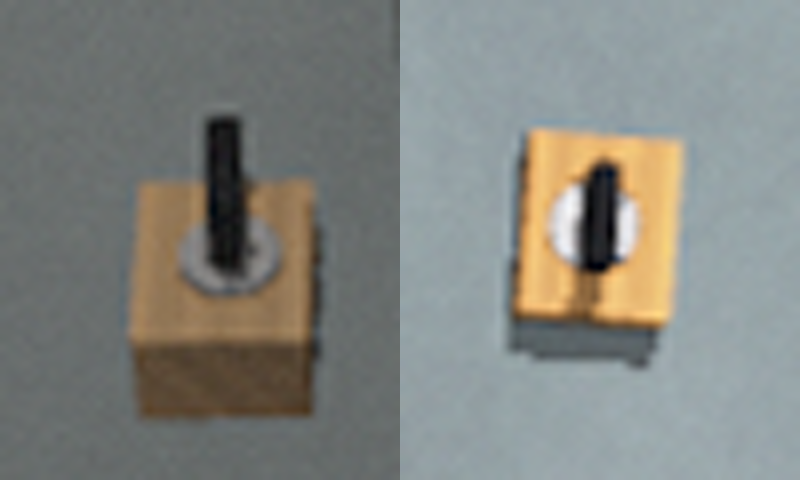

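View pics/scene9.png

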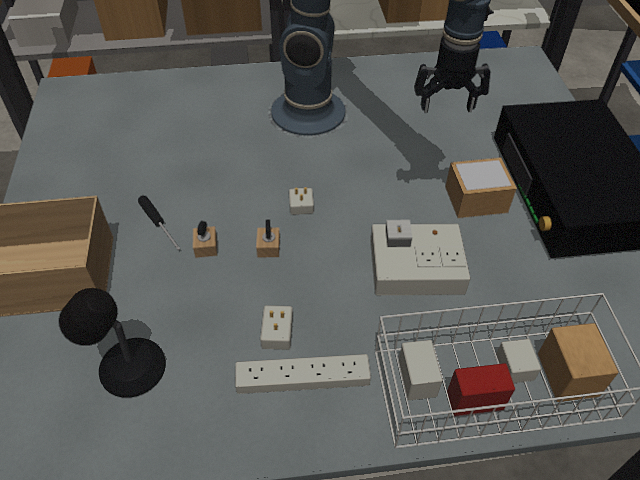

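The key stands upright with its collar on the rest. It is shifted about 2 mm in +y but within the slot's play, and nothing else has moved. Handing in.

Run:
```python
from plant import robot
print(robot.close_job(), robot.sense()["t"])
```

```text
the job is handed in; nothing more can be done
the job is handed in; nothing more can be done
```

The flat-bowed key went through the whole job and is back in its own rest. The job was handed in at about 36 s of the 61 s allowed, and no verdict was reported.

- **Insertion:** The key went in until its collar lay on the switch face. Tool height was 0.1142 m against the 0.1141 m predicted, with about 6 N of push.
- **Turn to the stop:** I turned it clockwise until the torque rose from about 67°, ending at 0.22 N m.
- **Turn back home:** I turned it back until the home stop was felt at −0.20 N m, then centred it in its play. Both torques are well under the 0.4 N m limit.
- **Withdrawal:** It drew straight out with less than 2 N of resistance.
- **Back in the rest:** It seated at tool height 0.0572 m, against 0.0571–0.0572 m at pickup. The last pictures show it upright with the collar on the wood, the gripper clear and the rest of the bench undisturbed.

**Checks that disagreed:**
- The two cameras differed by about 4 mm in x, so I used their mean.
- My first estimate of the keyhole was about 1.7 mm off in y. I corrected it by looking at the held key and the slot in one picture.
- The 0.04 N m lock friction was lost in sensor noise, so only the stops could be felt clearly.
- The key now stands about 2 mm further in +y than before, within the slot's play.

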